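# Find the concealed hatch release on the station battery box and reset its breaker

### The arm

A 6-joint arm with a two-finger parallel gripper is mounted at the origin on the work surface. World frame = base frame: x ahead of the robot, y to its left, z up, the work surface at z = 0. Lengths are in m, angles in rad, forces in N, time in s.
With the tool pointing down it reaches from about 0.325 to 0.9 m from the base axis. Payload 3.5 kg.
Tool frame: the origin (TCP) lies midway between the tips of the shut fingers; the grasp point (between the pads) lies 19 mm behind it; x points along the fingers, y is the direction in which the jaws open and shut, and the axes are right-handed (so a half turn about x gives the same grasp; the last joint's range is limited). The gripper opens to 85 mm and grips with 20 to 120 N. Pads are 22 mm wide; open, the fingers measure 114 mm over their backs; the gripper's body (76 mm by 85 mm) begins 54 mm behind the grasp point. The pads swing forward as they close: fully open they stand 13 mm farther back than shut.
Start: joints at [-1.244, 0.276, -0.026, 1.268, 0, 1.467], TCP at [0.26, -0.568, 0.231] pointing down, gripper open.
Joint ranges: [-3.12, 3.12], [-0.85, 1.88], [-1.08, 1.24], [-1.95, 2.15], [-1.57, 1.53], [-3.14, 3.14]. Speed limits (rad/s): [2.57, 2.57, 3.14, 3.14, 3.14, 3.14].

### API

Orientations are given as a unit quaternion [w, x, y, z].
In Python, from station import arm, camera, camera_model, finish_job gives the robot as it stands.
- The arm moves only by the tool send_rows, never from a script. Its argument "moves" is a list of rows, each an object of numbers: "dx", "dy", "dz": the shift along the tool's x, y, z in mm; "rx", "ry", "rz": the turn, a rotation vector about the tool's x, y, z in rad; "claw": the opening in per cent of the stroke, from 0 (shut) to 100 (fully open). In form: [{"dx": .., "dy": .., "dz": .., "rx": .., "ry": .., "rz": .., "claw": ..}, ...]. A call has 1 to 8 rows; each row shifts and turns the commanded pose from where the row before left it, along the tool's axes as they then stand; what a row does not reach is not made up. A row lasts 1/8 s, in which the tool goes at most 62.5 mm and 10.7 degrees, less where a joint would pass 70% of its speed; a pose out of reach is approached as far as the arm can. A call is refused whole if a number of a shift passes 62.5 or a number of a turn 0.188, either way. A call with a gripper value outside its range is refused whole. The fingers move at their own pace and stop on an object; "force" is the grip in N (left out, the last holds). Time passes only in rows, so rows that do not move let the fingers close. It gives the time, the measured TCP pose, the force and the opening at its end, in the units of the state.
- arm.state(): the state, without advancing time (a new reading comes with each control period).
- camera(name): name is "scene" or "top"; returns the picture (480x640x3 uint8, red, green, blue); there is no depth.
- camera_model(name): a dict with "fovy" (degrees; the focal length in pixels is half the picture's height over the tangent of half this angle, whatever the lens; pixels are square), "cx", "cy" (the principal point, pixels), "D" ([k1, k2, p1, p2, k3] as OpenCV has them; the pictures are not rectified), "R" (3x3) and "t" (3): a world point X has camera coordinates R X + t. Camera axes: x right, y down, z forward; pixel columns grow to the right and rows downward; lengths in m; the calibration is good to about 2 mm. A picture is of the moment at which its call begins. camera_model takes no time and is no camera call.
- finish_job(): hands the job in, once; it reports no verdict.
The state is a dict: "t": time; "joint_pos": joint angles; "qvel": joint speeds; "joint_efforts": joint torques, N m; "tool_pos": TCP position; "ee_rot": TCP orientation; "contact_force": force on the tool from outside, world axes, zero at the start; "moment": the same for the moment, N m; "gripper_width": finger opening in m.
Only numpy, scipy, OpenCV 4.12 (cv2) and the standard library are available. Lean on these libraries where they do the work, as an engineer would, in place of code of your own. Each camera call takes 0.05 s, during which the arm holds its last target.

### The job

The breaker inside the station battery box has tripped. Feel lightly across the four matching flush plates on top of the box for the one that gives, press it in until the service hatch springs open, then push the popped-up breaker button fully home. Pick nothing up, never lean hard on anything, leave everything else on the bench where it lies, and finish with the hand clear and the hatch standing open.

Things in the scene. Friction and masses are not known exactly. Their poses are not given: they have to be found in the camera images.
- box: Olive battery box fixed to the desk, 190 (x) x 230 (y) x 100 mm high; origin at the centre of its underside, z up, its -x side (power sockets, voltmeter) faces the robot. On its flat top, seen from the robot: a front strip with a row of four plates, then the hatch, then two 24 mm tall binding posts at the rear (x +70, y +/-60 mm).
- plate_a (a point): Centre of the face of the leftmost (+y) plate. The four plates are 37 mm square, grey, exactly alike, in a row along the box's y at 50 mm pitch, 69 mm in front of the box's centre; each lies 2 mm below the top panel in its own 40 mm square well. One of them (which one differs each time) is the hatch release: it is sprung and sinks up to 6 mm straight down, starting to give at 2 N and bottoming at 5 N; the hatch lets go within the last 2 mm. The other three are rigid blanks.
- plate_b (a point): Centre of the face of the second plate from the left.
- plate_c (a point): Centre of the face of the third plate from the left.
- plate_d (a point): Centre of the face of the rightmost (-y) plate.
- catch (a joint): Travel of the release plate in m: 0 at rest, 0.006 fully pressed; it springs back when let go.
- hatch (a joint): Angle of the service hatch in rad: 0 shut (flush with the top), 1.9 fully open. The hatch is 74 (x) x 158 (y) x 4 mm, hinged along its far (+x) edge, 36 mm behind the box's centre; once released a spring swings it up and back within about 2 s and keeps it leaning back open.
- breaker_top (a point): Centre of the top of the tripped breaker's red round button (16 mm across), 38 mm left or right (+/-y) of the box's centre and 5 mm in front of it, in the 76 x 162 mm bay under the hatch; while tripped its top is 12.5 mm below the box's top panel and stands 13.5 mm above its black breaker body. A second, identical breaker on the other side is already in and is rigid.
- breaker (a joint): Travel of the tripped breaker's button in m: 0 popped up (tripped; it may start up to 0.001 in), 0.008 fully home (straight down). It moves at about 3 N and stays where it is left.
- heat_sink: Green finned heat sink, 80 x 60 x 37 mm, loose; origin at the centre of its underside. Leave alone.
- crimper: Chrome crimping tool with red grips lying flat, 220 x 75 x 16 mm, loose; origin at its underside near the middle, jaws towards its +x. Leave alone.
- spreader: White nylon antenna spreader, a bar 165 x 24 x 10 mm with an eye at each end, loose; origin at the centre of its underside. Leave alone.
- solder_reel: Metal solder reel standing on its flange, 54 mm across, 34 mm high, loose; origin at the centre of its underside. Leave alone.
- iron_stand: Cool soldering iron in a coiled steel stand, 110 x 75 mm base, about 225 mm tall, loose on the maple workboard at the right; origin at the centre of its underside. Leave alone.
- vise: Blue swivel vise holding a brass dipole centre block, about 150 mm tall, bolted to the maple workboard at the right; origin at the centre of its foot. Leave alone.

How it is judged:
On the way, in this order (a step that is already met when the one before it is completed fails the run):
1. the release plate is pressed in and the hatch springs open (value of joint hatch above 1.4 rad), for 0.2 s.
2. the tripped breaker's button is pushed home (value of joint breaker above 0.0068 m), for 0.2 s.
At the end, for the whole second after the job is handed in: The hatch stands open (beyond 1.4 rad), the breaker button is home (within 1.2 mm of its stop), the release plate has sprung back to within 1 mm of rest, and the hand touches nothing (value of joint hatch above 1.4 rad and value of joint breaker above 0.0068 m and value of joint catch below 0.001 m).
It fails at once if the fingers press on anything with more than 40 N (contact force between the fingers and anything else above 40 N).
It fails at once if a thing lying about is lifted, carried or pushed more than 15 mm from its place (distance of any of heat_sink, crimper, spreader, solder_reel, iron_stand from where it was at the start of the episode above 0.015 m).
It also fails if it takes over 58 s, if anything falls off the work surface, if the arm or the gripper's body presses on something with over 40 N, if the wrist force passes 120 N, or if a joint passes its speed limit or range.

## Working session

There is one attempt and no reset: what is moved stays moved. The work goes in short steps, Python scripts to look and compute and a tool call to move; the robot and the scene stay as the last step left them, time stands still between calls to the robot, and variables do not carry over. Pictures are saved under pics/ and viewed, and the job is handed in when it is done.

Besides the shell and the picture viewer there is one more tool, called after "Request:" as a command line: name --argument value ..., lists and objects as JSON in quotes. send_rows: Moves the arm, as the interface text tells. Its arguments: {"type":"object","properties":{"moves":{"type":"array"},"force":{"type":"number"}},"required":["moves"]}

```bash
ls; mkdir -p pics
python3 - <<'E'
from station import arm,camera,camera_model
import cv2
print(arm.state())
for n in("scene","top"):
    im=camera(n);cv2.imwrite(f"pics/{n}0.png",im[:,:,::-1]);m=camera_model(n);print(n,m)
E
```

```text
pics
{'t': 0.0, 'joint_pos': array([-1.24443001e+00,  2.77165053e-01, -2.78848998e-02,  1.26799125e+00,
       -3.29284702e-05,  1.46744195e+00]), 'qvel': array([ 0.00021595,  0.00054776, -0.00052755,  0.00128209,  0.00079621,
        0.00077521]), 'joint_efforts': array([ 6.79579553e-04, -4.45511627e+01,  2.95201510e+01,  1.64476165e-02,
       -3.41723057e-05,  5.33745890e-06]), 'tool_pos': array([ 0.26014346, -0.56743341,  0.2301379 ]), 'ee_rot': array([-0.1499754 , -0.69074737, -0.15155031,  0.69094714]), 'contact_force': array([ 0.87796711,  0.27241902, -0.25619283]), 'moment': array([ 0.02957027, -0.01775637, -0.00205399]), 'gripper_width': 0.08533824033723597}
scene {'fovy': 54.02491474825165, 'cx': 320.7471359367713, 'cy': 246.33750103639088, 'D': array([-0.10939969,  0.        ,  0.        ,  0.        ,  0.        ]), 'R': array([[ 0.65242618,  0.75773186,  0.01350977],
       [ 0.65896924, -0.55840443, -0.50392859],
       [-0.37429884,  0.33767873, -0.86363966]]), 't': array([-0.27796458, -0.3562112 ,  1.32878708])}
top {'fovy': 50.0256070364467, 'cx': 313.9905312172241, 'cy': 243.47911819950744, 'D': array([-0.06159028,  0.        ,  0.        ,  0.        ,  0.        ]), 'R': array([[ 0.0268461 , -0.9996344 ,  0.0032173 ],
       [-0.98614127, -0.02701058, -0.16369432],
       [ 0.16372137,  0.00122184, -0.98650586]]), 't': array([-0.10472359,  0.52742879,  1.09713373])}
```

View pics/scene0.png

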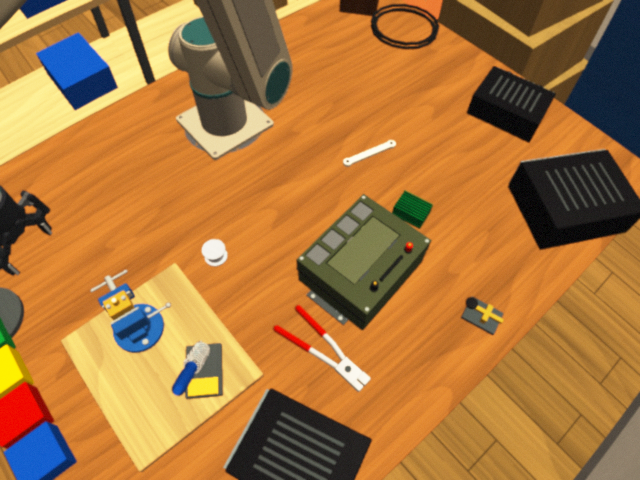

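View pics/top0.png

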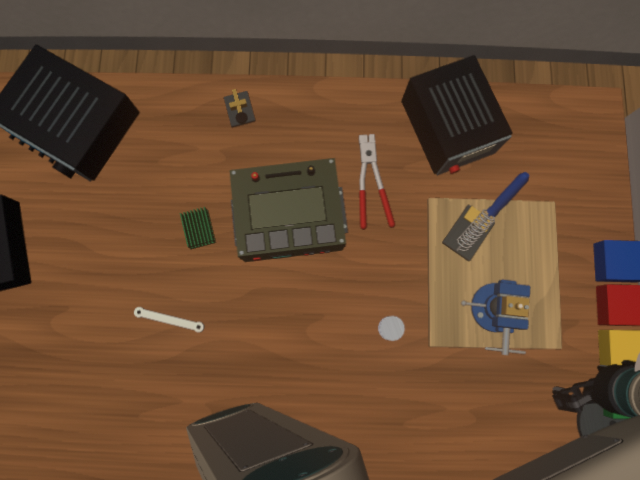

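The scene view shows the box with its plates from about (318,253) to (361,212). In the top view they run from (256,242) to (326,233), and nothing stands near them. Next I'll segment the plates and triangulate them.

```bash
cat > h.py <<'E'
import numpy as np,cv2
from station import camera_model
def K(n):
    m=camera_model(n);f=240/np.tan(np.radians(m['fovy']/2))
    return m,np.array([[f,0,m['cx']],[0,f,m['cy']],[0,0,1]])
def und(n,p):
    m,k=K(n);return cv2.undistortPoints(np.array(p,float).reshape(-1,1,2),k,m['D']).reshape(-1,2)
def tri(p,q):
    P=[np.c_[camera_model(n)['R'],camera_model(n)['t']] for n in('scene','top')]
    X=cv2.triangulatePoints(P[0],P[1],und('scene',p).T,und('top',q).T);return (X[:3]/X[3]).T
def plane(n,p,z):
    m=camera_model(n);u=und(n,p);d=np.c_[u,np.ones(len(u))]@m['R'];c=-m['R'].T@m['t']
    return c+d*((z-c[2])/d[:,2])[:,None]
def proj(n,X):
    m,k=K(n);return cv2.projectPoints(np.array(X,float).reshape(-1,1,3),cv2.Rodrigues(m['R'])[0],m['t'],k,m['D'])[0].reshape(-1,2)
E
python3 - <<'E'
from h import *
roi={'scene':(295,195,85,75),'top':(235,220,110,35)}
C={}
for n in roi:
    im=cv2.imread(f'pics/{n}0.png');x,y,w,h=roi[n]
    hsv=cv2.cvtColor(im,cv2.COLOR_BGR2HSV)[y:y+h,x:x+w]
    m=((hsv[...,1]<50)&(hsv[...,2]>(70))).astype(np.uint8)
    k,l,s,c=cv2.connectedComponentsWithStats(m,connectivity=4)
    g=[(c[i]+[x,y],s[i]) for i in range(1,k) if s[i,4]>60]
    for a in g: print(n,a[0].round(1),a[1])
    cs=np.array([a[0] for a in g]); C[n]=cs
    cv2.imwrite(f'pics/{n}_crop.png',cv2.resize(im[y-60:y+h+40,x-20:x+w+60],None,fx=4,fy=4,interpolation=2))
s=C['scene'];t=C['top']
s=s[np.argsort(-s[:,0])];t=t[np.argsort(t[:,0])]
if len(s)==len(t)==4:
    X=tri(s,t);print(X.round(4));print(np.linalg.norm(np.diff(X,axis=0),axis=1))
    print((proj('scene',X)-s).round(2),(proj('top',X)-t).round(2))
    print(plane('top',t,.098).round(4),plane('scene',s,.098).round(4))
E
```

```text
scene [361.2 210.5] [ 56   7  21  18 222]
scene [347.3 224.4] [ 42  21  22  18 232]
scene [332.7 239. ] [ 27  35  22  19 249]
scene [317.7 254.1] [ 12  49  23  21 268]
top [325.3 233.5] [ 81   5  20  18 303]
top [301.9 236.4] [ 58   8  19  18 304]
top [278.5 239.2] [ 34  10  20  19 306]
top [255.  241.9] [ 11  13  19  19 309]
[[ 0.5218  0.0352  0.0968]
 [ 0.529  -0.0142  0.0967]
 [ 0.5363 -0.0637  0.0964]
 [ 0.5439 -0.1131  0.0964]]
[0.04989073 0.05007273 0.04993014]
[[-0.42  0.08]
 [-0.45  0.08]
 [-0.44  0.07]
 [-0.46  0.07]] [[-0.36 -0.28]
 [-0.38 -0.28]
 [-0.37 -0.27]
 [-0.38 -0.26]]
[[ 0.521   0.0342  0.098 ]
 [ 0.5282 -0.0151  0.098 ]
 [ 0.5355 -0.0646  0.098 ]
 [ 0.543  -0.1139  0.098 ]] [[ 0.5227  0.0354  0.098 ]
 [ 0.5301 -0.0139  0.098 ]
 [ 0.5375 -0.0636  0.098 ]
 [ 0.5451 -0.1128  0.098 ]]
```

```bash
cat >> h.py <<'E'
from scipy.spatial.transform import Rotation as Ro
from station import arm
yaw=np.arctan2(0.0221,0.1483)
bx=np.array([np.cos(yaw),np.sin(yaw),0]);by=np.array([-np.sin(yaw),np.cos(yaw),0])
rowc=np.array([.53275,-.03895,.0966])
plates={k:rowc+by*o for k,o in zip('abcd',(.075,.025,-.025,-.075))}
boxc=rowc+bx*.069
def todo(p,sgn=1):
    s=arm.state();q=s['ee_rot'];R=Ro.from_quat([q[1],q[2],q[3],q[0]])
    T=np.c_[[0,0,-1],sgn*by,np.cross([0,0,-1],sgn*by)]
    rv=(R.inv()*Ro.from_matrix(T)).as_rotvec()
    print('t',s['t'],'tcp',s['tool_pos'].round(4),'F',s['contact_force'].round(2),'w',s['gripper_width'].round(4),'q',s['joint_pos'].round(2))
    print('rotvec',rv.round(4),'shift now axes mm',(R.inv().apply(np.array(p)-s['tool_pos'])*1e3).round(1),'shift target axes',(T.T@(np.array(p)-s['tool_pos'])*1e3).round(1))
E
python3 - <<'E'
from h import *
print(yaw,plates,boxc)
print(plane('top',[[505,305],[525,180],[470,232],[391,328]],.1).round(3))
for s in(1,-1): todo(plates['d']+[0,0,.03],s)
E
```

```text
0.1479335781487429 {'a': array([0.52169541, 0.03523083, 0.0966    ]), 'b': array([ 0.52906514, -0.01422306,  0.0966    ]), 'c': array([ 0.53643486, -0.06367694,  0.0966    ]), 'd': array([ 0.54380459, -0.11313083,  0.0966    ])} [ 0.60099637 -0.02877977  0.0966    ]
[[ 0.401 -0.493  0.1  ]
 [ 0.673 -0.546  0.1  ]
 [ 0.555 -0.422  0.1  ]
 [ 0.349 -0.254  0.1  ]]Traceback (most recent call last):
  File "<stdin>", line 4, in <module>
  File "h.py", line 27, in todo
    print('t',s['t'],'tcp',s['tool_pos'].round(4),'F',s['contact_force'].round(2),'w',s['gripper_width'].round(4),'q',s['joint_pos'].round(2))
                                                                                      ^^^^^^^^^^^^^^^^^^^^^^^^
AttributeError: 'float' object has no attribute 'round'
```

```bash
sed -i "s/s\['gripper_width'\].round(4)/round(s['gripper_width'],4)/" h.py
python3 - <<'E'
from h import *
for s in(1,-1): todo(plates['d']+[0,0,.03],s)
E
```

```text
t 0.1 tcp [ 0.2602 -0.5675  0.2302] F [ 0.18 -0.05 -0.35] w 0.0856 q [-1.24  0.28 -0.03  1.27 -0.    1.47]
rotvec [-2.8597e+00 -3.0000e-03  1.0000e-04] shift now axes mm [ 104.3 -294.6 -447.1] shift target axes [103.6 407.6 347.5]
t 0.1 tcp [ 0.2602 -0.5675  0.2302] F [ 0.18 -0.05 -0.35] w 0.0856 q [-1.24  0.28 -0.03  1.27 -0.    1.47]
rotvec [2.819e-01 1.000e-04 2.100e-03] shift now axes mm [ 104.3 -294.6 -447.1] shift target axes [ 103.6 -407.6 -347.5]
```

Request:
send_rows --moves '[{"dx":-45,"rx":0.141,"claw":0},{"dx":-45,"rx":0.141,"claw":0},{"dy":-40,"dz":-34,"claw":0},{"dy":-40,"dz":-34,"claw":0},{"dy":-40,"dz":-34,"claw":0},{"dy":-40,"dz":-34,"claw":0},{"dy":-40,"dz":-34,"claw":0},{"dy":-40,"dz":-34,"claw":0}]' --force 20

```text
invalid input at $.moves[0]: expected keys dx, dy, dz, rx, ry, rz, claw
```

Run:
```python
from h import *
todo(plates['d']+[0,0,.03],-1)
```

```text
t 0.1 tcp [ 0.2602 -0.5675  0.2302] F [ 0.18 -0.05 -0.35] w 0.0856 q [-1.24  0.28 -0.03  1.27 -0.    1.47]
rotvec [2.819e-01 1.000e-04 2.100e-03] shift now axes mm [ 104.3 -294.6 -447.1] shift target axes [ 103.6 -407.6 -347.5]
```

Request:
send_rows --moves '[{"dx":-45,"dy":0,"dz":0,"rx":0.141,"ry":0,"rz":0,"claw":0},{"dx":-45,"dy":0,"dz":0,"rx":0.141,"ry":0,"rz":0,"claw":0},{"dx":0,"dy":-40,"dz":-34,"rx":0,"ry":0,"rz":0,"claw":0},{"dx":0,"dy":-40,"dz":-34,"rx":0,"ry":0,"rz":0,"claw":0},{"dx":0,"dy":-40,"dz":-34,"rx":0,"ry":0,"rz":0,"claw":0},{"dx":0,"dy":-40,"dz":-34,"rx":0,"ry":0,"rz":0,"claw":0},{"dx":0,"dy":-40,"dz":-34,"rx":0,"ry":0,"rz":0,"claw":0},{"dx":0,"dy":-40,"dz":-34,"rx":0,"ry":0,"rz":0,"claw":0}]' --force 20

```text
t: 1.1
tool_pos: [0.4273, -0.299, 0.3209]
ee_rot: [-0.052, -0.705, -0.052, 0.705]
contact_force: [0.1, -0.1, 0.6]
gripper_width: -0.0004
```

Run:
```python
from h import *
todo(plates['d']+[0,0,.03],-1)
```

```text
t 1.1 tcp [ 0.4273 -0.299   0.3209] F [ 0.05 -0.1   0.62] w -0.0004 q [-0.73  0.06 -0.1   1.41  0.    2.26]
rotvec [-0.0003  0.0003  0.0005] shift now axes mm [ 194.3 -166.6 -142.6] shift target axes [ 194.3 -166.7 -142.6]
```

Request:
send_rows --moves '[{"dx":0,"dy":-42,"dz":-36,"rx":0,"ry":0,"rz":0,"claw":0},{"dx":0,"dy":-42,"dz":-36,"rx":0,"ry":0,"rz":0,"claw":0},{"dx":30,"dy":-42,"dz":-36,"rx":0,"ry":0,"rz":0,"claw":0},{"dx":50,"dy":-40,"dz":-34,"rx":0,"ry":0,"rz":0,"claw":0},{"dx":50,"dy":0,"dz":0,"rx":0,"ry":0,"rz":0,"claw":0},{"dx":45,"dy":0,"dz":0,"rx":0,"ry":0,"rz":0,"claw":0},{"dx":0,"dy":0,"dz":0,"rx":0,"ry":0,"rz":0,"claw":0}]' --force 20

```text
t: 1.98
tool_pos: [0.5348, -0.1204, 0.1491]
ee_rot: [-0.051, -0.702, -0.054, 0.709]
contact_force: [-0.9, -0.7, -0.3]
gripper_width: 0.0
```

Run:
```python
from h import *
import cv2
from station import camera
todo(plates['d'],-1)
for n in("scene","top"):
    im=camera(n)[:,:,::-1];cv2.imwrite(f'pics/{n}1.png',cv2.resize(im[120:360,200:440],None,fx=2.5,fy=2.5))
```

```text
t 1.975 tcp [ 0.5348 -0.1204  0.1491] F [-0.93 -0.73 -0.27] w 0.0 q [-0.34  0.21 -0.3   1.08 -0.    2.65]
rotvec [0.0003 0.0092 0.0048] shift now axes mm [ 52.4  -5.6 -10.5] shift target axes [ 52.5  -5.9 -10. ]
```

View pics/scene1.png

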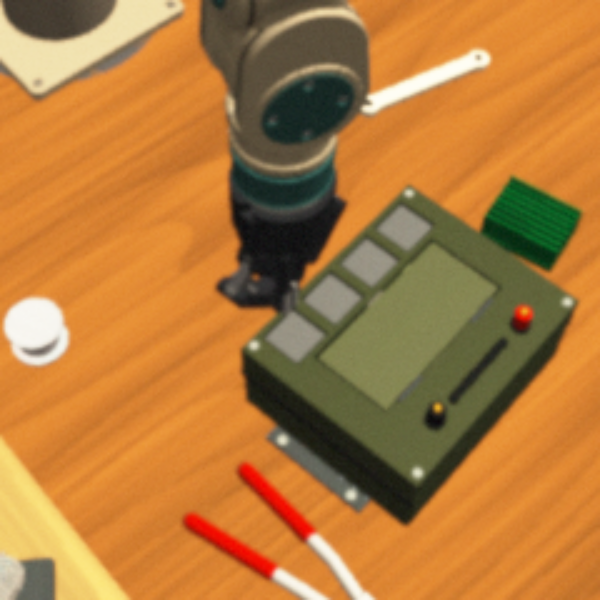

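View pics/top1.png

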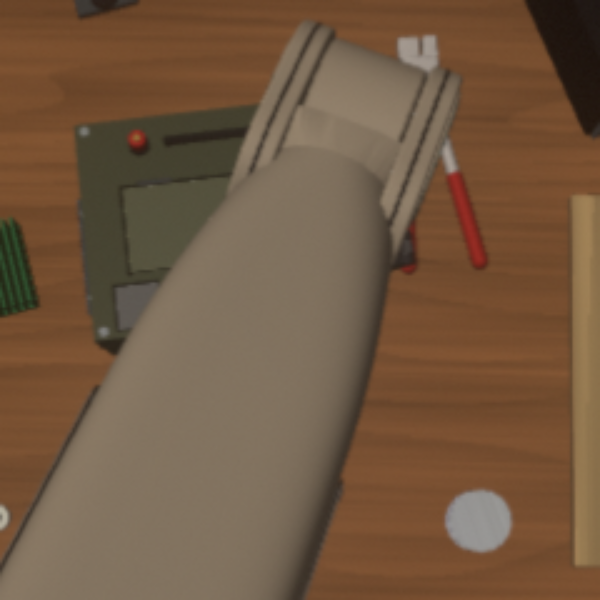

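Run:
```python
from h import *
s=arm.state();print(s['qvel'].round(3),s['tool_pos']);print((proj('scene',s['tool_pos'])-[200,120])*2.5)
todo(plates['d'],-1)
```

```text
[-0.004 -0.023  0.047 -0.005 -0.002  0.002] [ 0.53900198 -0.12222928  0.15405364]
[[281.06396165 302.99168905]]
t 2.075 tcp [ 0.539  -0.1222  0.1541] F [0.32 0.1  0.25] w 0.0001 q [-0.34  0.2  -0.29  1.08  0.    2.65]
rotvec [-0.0003  0.      0.    ] shift now axes mm [57.5 -8.3 -6.1] shift target axes [57.5 -8.3 -6.1]
```

Request:
send_rows --moves '[{"dx":15,"dy":-8.3,"dz":-6.1,"rx":0,"ry":0,"rz":0,"claw":0},{"dx":25,"dy":0,"dz":0,"rx":0,"ry":0,"rz":0,"claw":0},{"dx":10,"dy":0,"dz":0,"rx":0,"ry":0,"rz":0,"claw":0},{"dx":0,"dy":0,"dz":0,"rx":0,"ry":0,"rz":0,"claw":0},{"dx":0,"dy":0,"dz":0,"rx":0,"ry":0,"rz":0,"claw":0}]'

```text
t: 2.7
tool_pos: [0.5446, -0.1133, 0.1045]
ee_rot: [0.052, 0.706, 0.052, -0.705]
contact_force: [0.2, 0.2, -0.3]
gripper_width: -0.0002
```

Run:
```python
from h import *
import cv2
from station import camera
todo(plates['d'],-1)
im=camera('scene')[:,:,::-1];cv2.imwrite('pics/scene2.png',cv2.resize(im[160:320,240:440],None,fx=3.5,fy=3.5))
```

```text
t 2.7 tcp [ 0.5446 -0.1133  0.1045] F [ 0.19  0.17 -0.33] w -0.0002 q [-0.32  0.25 -0.34  0.97  0.    2.67]
rotvec [-0.0002 -0.0017 -0.0008] shift now axes mm [ 7.8 -0.2  0.7] shift target axes [ 7.9 -0.2  0.7]
```

View pics/scene2.png

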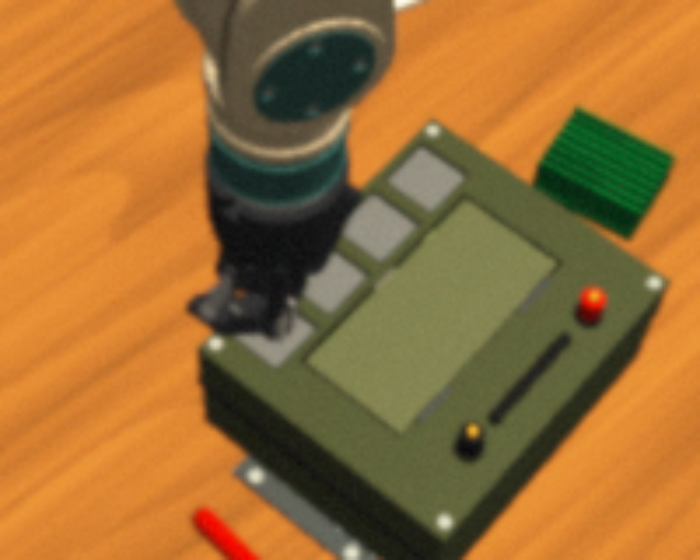

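The fingertip sits over the centre of plate d, near pixel (275,335) in the crop. I'll feel down from there in small steps.

Request:
send_rows --moves '[{"dx":2,"dy":0,"dz":0,"rx":0,"ry":0,"rz":0,"claw":0},{"dx":2,"dy":0,"dz":0,"rx":0,"ry":0,"rz":0,"claw":0},{"dx":1,"dy":0,"dz":0,"rx":0,"ry":0,"rz":0,"claw":0},{"dx":0,"dy":0,"dz":0,"rx":0,"ry":0,"rz":0,"claw":0}]'

```text
t: 3.25
tool_pos: [0.5435, -0.113, 0.0982]
ee_rot: [-0.052, -0.705, -0.052, 0.705]
contact_force: [-0.4, -0.1, -0.2]
gripper_width: -0.0001
```

Request:
send_rows --moves '[{"dx":1,"dy":0,"dz":0,"rx":0,"ry":0,"rz":0,"claw":0},{"dx":0,"dy":0,"dz":0,"rx":0,"ry":0,"rz":0,"claw":0}]'

```text
t: 3.5
tool_pos: [0.5436, -0.113, 0.0976]
ee_rot: [-0.052, -0.705, -0.052, 0.705]
contact_force: [-0.8, 0.2, 1.5]
gripper_width: -0.0002
```

Request:
send_rows --moves '[{"dx":1,"dy":0,"dz":0,"rx":0,"ry":0,"rz":0,"claw":0},{"dx":0,"dy":0,"dz":0,"rx":0,"ry":0,"rz":0,"claw":0}]'

```text
t: 3.75
tool_pos: [0.5437, -0.113, 0.0965]
ee_rot: [0.052, 0.705, 0.052, -0.705]
contact_force: [-1.0, 0.6, 2.5]
gripper_width: -0.0
```

Request:
send_rows --moves '[{"dx":1,"dy":0,"dz":0,"rx":0,"ry":0,"rz":0,"claw":0},{"dx":0,"dy":0,"dz":0,"rx":0,"ry":0,"rz":0,"claw":0}]'

```text
t: 4.0
tool_pos: [0.5437, -0.113, 0.0955]
ee_rot: [0.052, 0.705, 0.052, -0.705]
contact_force: [-1.3, 0.0, 1.5]
gripper_width: 0.0
```

Request:
send_rows --moves '[{"dx":1,"dy":0,"dz":0,"rx":0,"ry":0,"rz":0,"claw":0},{"dx":0,"dy":0,"dz":0,"rx":0,"ry":0,"rz":0,"claw":0}]'

```text
t: 4.25
tool_pos: [0.5437, -0.113, 0.0945]
ee_rot: [0.052, 0.705, 0.052, -0.705]
contact_force: [-1.5, -0.2, 4.5]
gripper_width: 0.0
```

Plate d is sinking 1:1 at only 2–4 N, so it's the release. I'll keep pressing.

Request:
send_rows --moves '[{"dx":1,"dy":0,"dz":0,"rx":0,"ry":0,"rz":0,"claw":0},{"dx":0.5,"dy":0,"dz":0,"rx":0,"ry":0,"rz":0,"claw":0},{"dx":0,"dy":0,"dz":0,"rx":0,"ry":0,"rz":0,"claw":0}]'

```text
t: 4.62
tool_pos: [0.5437, -0.113, 0.0929]
ee_rot: [0.052, 0.705, 0.052, -0.705]
contact_force: [-0.9, 0.8, 4.6]
gripper_width: -0.0003
```

Request:
send_rows --moves '[{"dx":0.7,"dy":0,"dz":0,"rx":0,"ry":0,"rz":0,"claw":0},{"dx":0,"dy":0,"dz":0,"rx":0,"ry":0,"rz":0,"claw":0}]'

```text
t: 4.88
tool_pos: [0.5437, -0.113, 0.0923]
ee_rot: [0.052, 0.705, 0.052, -0.705]
contact_force: [-2.3, 0.6, 4.6]
gripper_width: -0.0001
```

Run:
```python
from h import *
import cv2
from station import camera
todo(plates['d'],-1)
im=camera('scene')[:,:,::-1];cv2.imwrite('pics/scene3.png',cv2.resize(im[160:320,240:440],None,fx=3.5,fy=3.5))
```

```text
t 4.875 tcp [ 0.5437 -0.113   0.0923] F [-2.32  0.63  4.56] w -0.0001 q [-0.32  0.27 -0.35  0.95 -0.    2.67]
rotvec [-0.0001 -0.0001 -0.    ] shift now axes mm [-4.3  0.1 -0.1] shift target axes [-4.3  0.1 -0.1]
```

View pics/scene3.png

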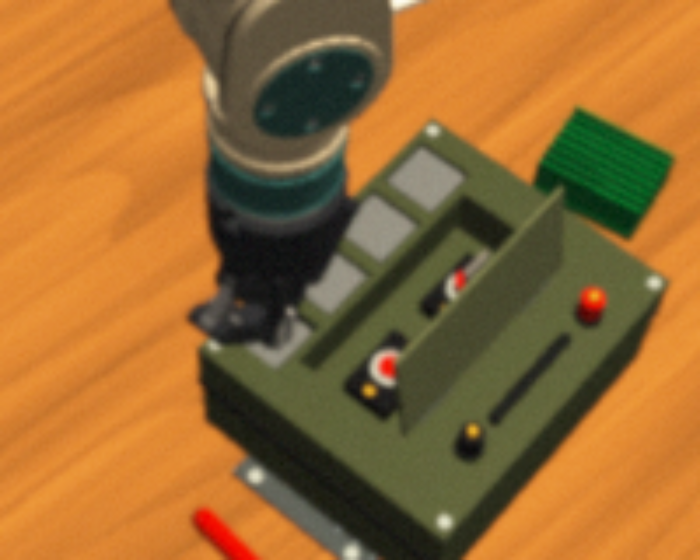

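The hatch has sprung open and shows two red buttons, near crop (388,367) and (458,282). I'll back the hand off to the right so both cameras have a clear view.

Request:
send_rows --moves '[{"dx":-12,"dy":0,"dz":0,"rx":0,"ry":0,"rz":0,"claw":0},{"dx":-30,"dy":0,"dz":0,"rx":0,"ry":0,"rz":0,"claw":0},{"dx":-30,"dy":20,"dz":10,"rx":0,"ry":0,"rz":0,"claw":0},{"dx":-20,"dy":30,"dz":15,"rx":0,"ry":0,"rz":0,"claw":0},{"dx":0,"dy":30,"dz":20,"rx":0,"ry":0,"rz":0,"claw":0},{"dx":0,"dy":35,"dz":20,"rx":0,"ry":0,"rz":0,"claw":0},{"dx":0,"dy":35,"dz":20,"rx":0,"ry":0,"rz":0,"claw":0},{"dx":0,"dy":0,"dz":0,"rx":0,"ry":0,"rz":0,"claw":0}]'

```text
t: 5.92
tool_pos: [0.481, -0.276, 0.1844]
ee_rot: [0.051, 0.705, 0.051, -0.705]
contact_force: [-1.2, -0.1, 1.0]
gripper_width: 0.0004
```

Run:
```python
from h import *
import cv2
from station import camera
todo(plates['d'],-1)
for n in("scene","top"):
    im=camera(n)[:,:,::-1];cv2.imwrite(f'pics/{n}4.png',im)
    a=im[160:320,280:440] if n=='scene' else im[140:280,220:360]
    cv2.imwrite(f'pics/{n}4c.png',cv2.resize(a,None,fx=3.7,fy=3.7,interpolation=2))
```

```text
t 5.925 tcp [ 0.481  -0.276   0.1844] F [-1.15 -0.1   1.02] w 0.0004 q [-0.64  0.18 -0.25  1.14 -0.    2.36]
rotvec [-0.0039 -0.0003 -0.0005] shift now axes mm [  87.7 -152.2  -85.5] shift target axes [  87.8 -151.8  -86.1]
```

View pics/scene4c.png

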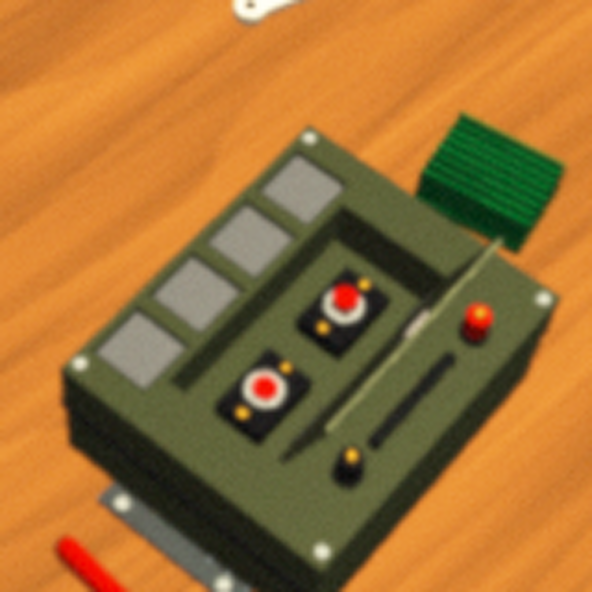

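View pics/top4c.png

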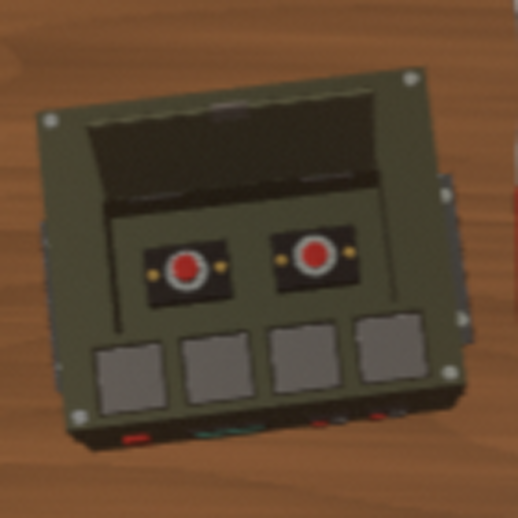

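The hatch is fully open. The left (+y) button is offset from its white ring at scene crop (345,297), so it looks like the popped one. I'll check that by comparing heights.

Run:
```python
from h import *
roi={'scene':(340,225,50,50),'top':(255,200,65,20)}
C={}
for n in roi:
    im=cv2.imread(f'pics/{n}4.png');x,y,w,h=roi[n]
    hsv=cv2.cvtColor(im,cv2.COLOR_BGR2HSV)[y:y+h,x:x+w]
    m=(((hsv[...,0]<10)|(hsv[...,0]>170))&(hsv[...,1]>140)&(hsv[...,2]>80)).astype(np.uint8)
    k,l,s,c=cv2.connectedComponentsWithStats(m)
    g=[(c[i]+[x,y],s[i]) for i in range(1,k) if s[i,4]>8]
    for a in g: print(n,a[0].round(1),a[1])
    C[n]=np.array([a[0] for a in g])
s=C['scene'];t=C['top'];s=s[np.argsort(-s[:,0])];t=t[np.argsort(t[:,0])]
X=tri(s,t);print(X.round(4))
for side in(1,-1): print('expected',boxc-.005*bx+side*.038*by)
print(((X-boxc)@np.c_[bx,by]).round(4))
todo(boxc-.005*bx+.038*by+[0,0,.02],-1)
```

```text
scene [373.  239.4] [30 11  8  8 46]
scene [351.1 264.5] [ 8 37  7  6 29]
top [304.6 208.5] [47  6  6  6 31]
top [269.8 212. ] [12  9  6  7 32]
[[ 0.59    0.0078  0.0857]
 [ 0.6018 -0.0672  0.0767]]
expected [0.59044998 0.00806821 0.0966    ]
expected [ 0.60165197 -0.0671017   0.0966    ]
[[-0.0055  0.0378]
 [-0.0049 -0.0382]]
t 6.025 tcp [ 0.4815 -0.2738  0.1842] F [-0.06 -0.27  0.7 ] w -0.0001 q [-0.63  0.18 -0.25  1.14  0.    2.36]
rotvec [-0.001  -0.0002  0.0008] shift now axes mm [  67.8 -262.8 -149. ] shift target axes [  67.6 -262.7 -149.3]
```

Confirmed: the left button stands at z≈0.086 and the right one at 0.077. Both positions agree with the layout to within 1 mm.

Request:
send_rows --moves '[{"dx":0,"dy":-25,"dz":-14,"rx":0,"ry":0,"rz":0,"claw":0},{"dx":0,"dy":-40,"dz":-23,"rx":0,"ry":0,"rz":0,"claw":0},{"dx":0,"dy":-40,"dz":-23,"rx":0,"ry":0,"rz":0,"claw":0},{"dx":0,"dy":-40,"dz":-23,"rx":0,"ry":0,"rz":0,"claw":0},{"dx":0,"dy":-40,"dz":-23,"rx":0,"ry":0,"rz":0,"claw":0},{"dx":0,"dy":-40,"dz":-23,"rx":0,"ry":0,"rz":0,"claw":0},{"dx":0,"dy":-37.7,"dz":-20.3,"rx":0,"ry":0,"rz":0,"claw":0},{"dx":0,"dy":0,"dz":0,"rx":0,"ry":0,"rz":0,"claw":0}]'

```text
t: 7.02
tool_pos: [0.591, 0.012, 0.1842]
ee_rot: [0.054, 0.705, 0.055, -0.705]
contact_force: [-0.7, -0.2, -0.4]
gripper_width: -0.0001
```

Run:
```python
from h import *
todo([.5903,.008,.0875],-1)
```

```text
t 7.025 tcp [0.591  0.012  0.1842] F [-0.66 -0.22 -0.4 ] w -0.0001 q [-0.09  0.25 -0.17  1.16  0.    2.9 ]
rotvec [ 0.006  -0.0002  0.0008] shift now axes mm [96.6  3.9  1.4] shift target axes [96.7  3.8  1.3]
```

Request:
send_rows --moves '[{"dx":20,"dy":0,"dz":0,"rx":0,"ry":0,"rz":0,"claw":0},{"dx":30,"dy":0,"dz":0,"rx":0,"ry":0,"rz":0,"claw":0},{"dx":20,"dy":0,"dz":0,"rx":0,"ry":0,"rz":0,"claw":0},{"dx":0,"dy":0,"dz":0,"rx":0,"ry":0,"rz":0,"claw":0},{"dx":0,"dy":0,"dz":0,"rx":0,"ry":0,"rz":0,"claw":0}]'

```text
t: 7.65
tool_pos: [0.591, 0.0079, 0.115]
ee_rot: [0.052, 0.705, 0.052, -0.705]
contact_force: [0.4, 0.3, 0.3]
gripper_width: 0.0004
```

Run:
```python
from h import *
from station import camera
todo([.5903,.008,.0875],-1)
im=camera('scene')[:,:,::-1];cv2.imwrite('pics/scene5.png',cv2.resize(im[140:320,260:440],None,fx=3.3,fy=3.3))
```

```text
t 7.65 tcp [0.591  0.0079 0.115 ] F [0.38 0.33 0.3 ] w 0.0004 q [-0.1   0.3  -0.25  1.02 -0.    2.9 ]
rotvec [-0.     -0.0009 -0.0003] shift now axes mm [27.5 -0.2  0.7] shift target axes [27.5 -0.2  0.7]
```

View pics/scene5.png

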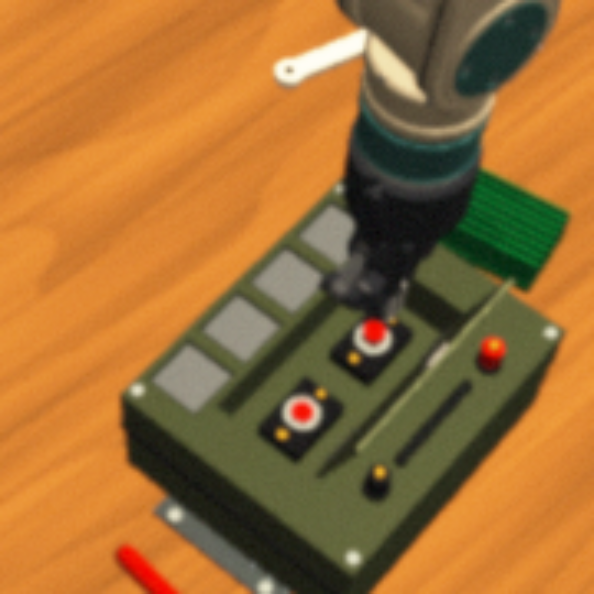

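The tip is directly above the popped button, which shows at (375,330), and the hand clears the hatch. Pressing next.

Request:
send_rows --moves '[{"dx":15,"dy":0,"dz":0,"rx":0,"ry":0,"rz":0,"claw":0},{"dx":7,"dy":0,"dz":0,"rx":0,"ry":0,"rz":0,"claw":0},{"dx":3,"dy":0,"dz":0,"rx":0,"ry":0,"rz":0,"claw":0},{"dx":0,"dy":0,"dz":0,"rx":0,"ry":0,"rz":0,"claw":0}]'

```text
t: 8.2
tool_pos: [0.5903, 0.008, 0.0887]
ee_rot: [-0.052, -0.705, -0.052, 0.705]
contact_force: [0.3, 0.3, 0.3]
gripper_width: 0.0002
```

Request:
send_rows --moves '[{"dx":2,"dy":0,"dz":0,"rx":0,"ry":0,"rz":0,"claw":0},{"dx":2,"dy":0,"dz":0,"rx":0,"ry":0,"rz":0,"claw":0},{"dx":0,"dy":0,"dz":0,"rx":0,"ry":0,"rz":0,"claw":0}]'

```text
t: 8.57
tool_pos: [0.5911, 0.0079, 0.0855]
ee_rot: [0.052, 0.705, 0.052, -0.705]
contact_force: [0.4, 0.0, 1.5]
gripper_width: -0.0002
```

Request:
send_rows --moves '[{"dx":1.5,"dy":0,"dz":0,"rx":0,"ry":0,"rz":0,"claw":0},{"dx":1.5,"dy":0,"dz":0,"rx":0,"ry":0,"rz":0,"claw":0},{"dx":0,"dy":0,"dz":0,"rx":0,"ry":0,"rz":0,"claw":0}]'

```text
t: 8.95
tool_pos: [0.5911, 0.0079, 0.0823]
ee_rot: [0.052, 0.705, 0.052, -0.705]
contact_force: [1.0, 0.5, 2.6]
gripper_width: 0.0001
```

Request:
send_rows --moves '[{"dx":1,"dy":0,"dz":0,"rx":0,"ry":0,"rz":0,"claw":0},{"dx":1,"dy":0,"dz":0,"rx":0,"ry":0,"rz":0,"claw":0},{"dx":0,"dy":0,"dz":0,"rx":0,"ry":0,"rz":0,"claw":0}]'

```text
t: 9.32
tool_pos: [0.591, 0.0079, 0.0802]
ee_rot: [0.052, 0.705, 0.052, -0.705]
contact_force: [1.7, 0.3, 1.5]
gripper_width: -0.0001
```

Request:
send_rows --moves '[{"dx":0.7,"dy":0,"dz":0,"rx":0,"ry":0,"rz":0,"claw":0},{"dx":0,"dy":0,"dz":0,"rx":0,"ry":0,"rz":0,"claw":0}]'

```text
t: 9.57
tool_pos: [0.591, 0.0079, 0.0796]
ee_rot: [0.052, 0.705, 0.052, -0.705]
contact_force: [1.0, 0.3, 1.2]
gripper_width: 0.0003
```

Request:
send_rows --moves '[{"dx":0.5,"dy":0,"dz":0,"rx":0,"ry":0,"rz":0,"claw":0},{"dx":0,"dy":0,"dz":0,"rx":0,"ry":0,"rz":0,"claw":0}]'

```text
t: 9.82
tool_pos: [0.5911, 0.0079, 0.0795]
ee_rot: [0.052, 0.705, 0.052, -0.705]
contact_force: [0.5, -0.2, 5.3]
gripper_width: 0.0002
```

Request:
send_rows --moves '[{"dx":0.5,"dy":0,"dz":0,"rx":0,"ry":0,"rz":0,"claw":0},{"dx":0,"dy":0,"dz":0,"rx":0,"ry":0,"rz":0,"claw":0},{"dx":0,"dy":0,"dz":0,"rx":0,"ry":0,"rz":0,"claw":0}]'

```text
t: 10.2
tool_pos: [0.5911, 0.0079, 0.0795]
ee_rot: [0.052, 0.706, 0.052, -0.705]
contact_force: [0.7, -0.9, 7.5]
gripper_width: 0.0001
```

The button has hit its stop: no more travel, and the force is rising to 7.5 N. I'll lift straight up, then move off to the right.

Request:
send_rows --moves '[{"dx":-10,"dy":0,"dz":0,"rx":0,"ry":0,"rz":0,"claw":0},{"dx":-30,"dy":0,"dz":0,"rx":0,"ry":0,"rz":0,"claw":0},{"dx":-35,"dy":0,"dz":0,"rx":0,"ry":0,"rz":0,"claw":0},{"dx":-30,"dy":0,"dz":10,"rx":0,"ry":0,"rz":0,"claw":0},{"dx":0,"dy":30,"dz":20,"rx":0,"ry":0,"rz":0,"claw":0},{"dx":0,"dy":40,"dz":22,"rx":0,"ry":0,"rz":0,"claw":0},{"dx":0,"dy":40,"dz":22,"rx":0,"ry":0,"rz":0,"claw":0},{"dx":0,"dy":40,"dz":22,"rx":0,"ry":0,"rz":0,"claw":0}]'

```text
t: 11.2
tool_pos: [0.516, -0.1552, 0.1829]
ee_rot: [-0.052, -0.704, -0.053, 0.706]
contact_force: [0.1, 0.3, 0.2]
gripper_width: -0.0001
```

Request:
send_rows --moves '[{"dx":0,"dy":40,"dz":22,"rx":0,"ry":0,"rz":0,"claw":0},{"dx":0,"dy":40,"dz":20,"rx":0,"ry":0,"rz":0,"claw":0},{"dx":0,"dy":20,"dz":10,"rx":0,"ry":0,"rz":0,"claw":0},{"dx":0,"dy":0,"dz":0,"rx":0,"ry":0,"rz":0,"claw":0},{"dx":0,"dy":0,"dz":0,"rx":0,"ry":0,"rz":0,"claw":0},{"dx":0,"dy":0,"dz":0,"rx":0,"ry":0,"rz":0,"claw":0}]'

```text
t: 11.95
tool_pos: [0.4811, -0.26, 0.1833]
ee_rot: [-0.052, -0.705, -0.053, 0.705]
contact_force: [0.3, 0.3, -0.8]
gripper_width: -0.0
```

Run:
```python
from h import *
from station import camera
for n in("scene","top"): cv2.imwrite(f'pics/{n}6.png',camera(n)[:,:,::-1])
print(arm.state()['tool_pos'],arm.state()['contact_force'])
roi={'scene':(340,225,50,50),'top':(255,200,65,20)}
C={}
for n in roi:
    im=cv2.imread(f'pics/{n}6.png');x,y,w,h=roi[n]
    hsv=cv2.cvtColor(im,cv2.COLOR_BGR2HSV)[y:y+h,x:x+w]
    m=(((hsv[...,0]<10)|(hsv[...,0]>170))&(hsv[...,1]>140)&(hsv[...,2]>80)).astype(np.uint8)
    k,l,s,c=cv2.connectedComponentsWithStats(m)
    C[n]=np.array([c[i]+[x,y] for i in range(1,k) if s[i,4]>8])
s=C['scene'];t=C['top'];s=s[np.argsort(-s[:,0])];t=t[np.argsort(t[:,0])]
print(s,t);print(tri(s,t).round(4))
```

```text
[ 0.48126325 -0.26019068  0.18348029] [-0.37557643  0.08834603 -0.28853858]
[[372.55555556 241.7037037 ]
 [351.14285714 264.39285714]] [[269.72413793 212.5862069 ]
 [304.58064516 208.4516129 ]]
[[ 0.5905  0.0082  0.0764]
 [ 0.6017 -0.0672  0.0769]]
```

View pics/scene6.png

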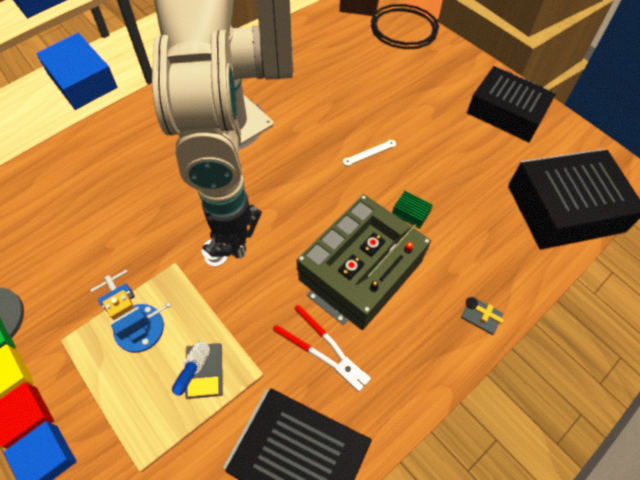

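View pics/top6.png

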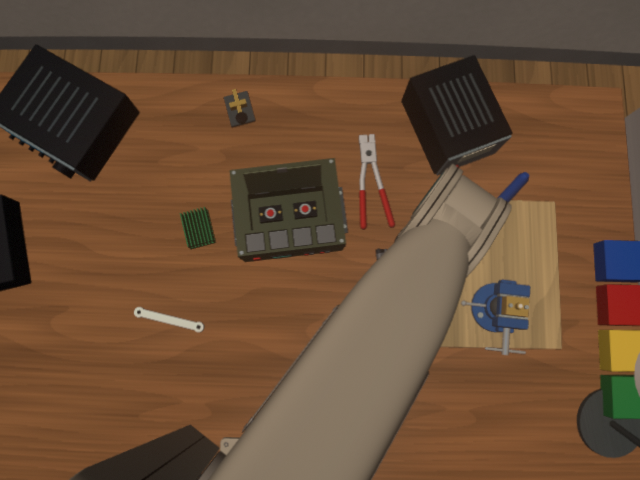

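The buttons are now level at z≈0.0764 and 0.0769, near (373,242) and (351,264) in the scene view. The hatch is open, the loose items sit where they did, and the hand is in free air.

```bash
python3 -c "
from station import finish_job
print(finish_job())"
```

```text
the job is handed in; nothing more can be done
None
```

The breaker is reset and the job is handed in at about 12 s of the 58 s allowed; `finish_job` gave no verdict.

- **Release plate:** I felt the rightmost plate (plate_d) first, and it was the one that gave. It sank about 6 mm at 2–5 N and the hatch sprang open, so I never touched the other three plates.
- **Breaker:** The two camera views showed the left (+y) button standing 9 mm higher than the right one. I pushed it about 8 mm to its stop, and the highest force I read was 7.5 N.
- **Last checks:** Both buttons measured level, at heights of 76.4 and 76.9 mm. The hatch stood open, and by eye the loose items were where they started. The hand was in free air with under 1 N on it.
- **Small disagreements:** Camera heights read 1–3 mm lower than the given dimensions and the contact heights, roughly in line with the calibration accuracy. I judged the release plate's spring-back only by eye from the pictures.

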